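# Park the captive lock screw and run the carriage to its stop

## Robot

A 6-joint arm with a two-finger parallel gripper is mounted at the origin on a cart in front of the work surface, level with it; the furniture and walls round the work are solid. World frame = base frame: x ahead of the robot, y to its left, z up, the work surface at z = 0. Lengths are in mm, angles in rad, forces in N, time in s.
With the tool pointing down it reaches from about 275 to 750 mm from the base axis. Payload 10.2 kg.
Tool frame: the origin (TCP) lies where the fingers leave the gripper's body, on its centre line; the fingertips stand 73 mm ahead of it and the grasp point (between the pads) lies 54 mm ahead of it; z points along the fingers, y is the line along which they close (so a half turn about z gives the same grasp; the last joint's range is limited). The gripper opens to 85 mm and grips with 20 to 120 N. Pads are 22 mm wide; open, the fingers measure 114 mm over their backs; the gripper's body (76 mm by 85 mm) begins 54 mm behind the grasp point. The pads swing forward as they close: fully open they stand 13 mm farther back than shut.
Start: joints at [-1.548, 0.313, 1.498, -0, 1.331, -0.223], TCP at [127.736, -509.23, 303.894] pointing down, gripper open.
Joint ranges: [-2.94, 2.94], [-0.97, 2.17], [0.19, 2.56], [-1.23, 4.37], [0.02, 3.11], [-2.88, 2.88]. Speed limits (rad/s): [2.39, 2.39, 3.01, 3.14, 3.14, 3.14].

## Interface

Orientations are given as a unit quaternion [w, x, y, z].
In Python, from rig import ctrl gives the robot as it stands.
- The arm moves only by the shell command python3 -m creep 'ROWS' [OPENING] [FORCE]. ROWS is JSON, a list that holds one entry, the list of rows, each a list of 6 numbers: the shift along the world's x, y, z in units of 25 mm (1.0 is 25 mm), then the turn, a rotation vector about the world's x, y, z in units of 5 degrees (1.0 is 5 degrees). In form: [[[x, y, z, ax, ay, az], ...]]. A call has 1 to 20 rows; each row is the pose to reach, as a shift and turn from the pose commanded when the call began; what a row does not reach only later rows make up. A row lasts 1/12 s, in which the tool goes at most 41.7 mm and 7.16 degrees, less where a joint would pass 70% of its speed; a pose out of reach is approached as far as the arm can. A call with a gripper value outside its range is refused whole. OPENING is the finger opening in mm, from 0 to 85.4, set as the call begins (- or left out, the last holds). The fingers move at their own pace and stop on an object; FORCE is the grip in N (left out, the last holds). Time passes only in rows, so rows that repeat a pose let the fingers close. It gives the time, the measured TCP pose, the force, the opening and the grip force at its end, in the units of the state.
- ctrl.sense(): the state, without advancing time (a new reading comes with each control period).
- ctrl.capture(name): name is "side" or "top"; returns a dict with "image" (384x512x3 uint8, red, green, blue), "fx", "fy", "cx", "cy" (pixels), "k1" (the pictures are not rectified: a ray, as slopes to the right and down, at radius r is drawn at 1 + k1 r^2 times it, then the intrinsics apply), "R" (3x3) and "t" (3): a world point X has camera coordinates R X + t. Camera axes: x right, y down, z forward; pixel columns grow to the right and rows downward; lengths in mm; the calibration is good to about 2 mm. A picture is of the moment at which its call begins. There is no depth.
- ctrl.finish_job(): hands the job in; it is judged then, once.
The state is a dict: "time_s": time; "joints": joint angles; "dq": joint speeds; "tau": joint torques, N m; "eef_pos": TCP position; "ee_rot": TCP orientation; "force": force on the tool from outside, world axes, zero at the start; "wrist_torque": the same for the moment, N m; "grip_width": opening from 0.0 (shut) to 1.0 (fully open); "grip_force": force on a finger pad.
Only numpy, scipy, OpenCV 4.12 (cv2) and the standard library are available. Lean on these libraries where they do the work, as an engineer would, in place of code of your own. Each camera call takes 0.05 s, during which the arm holds its last target. There are 200 camera calls.

## Task

Free the locked carriage: pull the red knurled knob of its spring-loaded captive lock screw up, feel for the start of the thread while turning it counter-clockwise (seen from above), and drive it on counter-clockwise, gently and without forcing the thread, until it is fully home at the thread's end and stays up by itself. Only then run the carriage along the rail fully against the two rubber bumpers at the rail's end, and leave the other parts on the bench where they are.

Things in the scene. Friction and masses are not known exactly. Their poses are not given: they have to be found in the camera images.
- knob (a point): centre (half-way up) of the red knurled round knob of the lock screw: 30 mm diameter, 28 mm high, axis vertical; grasped from above. It rises and falls with the screw; this point's axes are the rail's and do not turn with the knob. The knob turns freely, with a little friction (0.04 N m), while its thread is not entered.
- lock_lift (a joint): lift of the lock screw in m. 0 = down, nose 9 mm deep in the rail's hole, carriage locked. A spring pulls it down with 6 N at 0, 0.25 N more per mm; screw and knob weigh 1 N. Let go below the thread it springs back to 0; in the thread it stays where it is: about 10 mm at the thread's beginning, 13.9 mm fully home (some 2 mm more while pulled up).
- turret_top (a point): centre of the top of the dark steel turret (40 mm diameter, 30 mm high, on the carriage) out of which the lock screw rises; at lift 0 the knob's underside stands 10 mm and the knob's centre 24 mm above it. Axes as the rail's.
- carriage (a joint): travel of the aluminium carriage (96 x 170 x 22 mm, with a steel V-block fixed on it) along the rail in m: 0 = locked place, 0.090 = against the rubber bumpers. It slides with 2.5 N of friction; it may be moved by the knob or the turret.
- rail: fixed dark steel rail, 80 x 310 x 18 mm, lying on the bench; origin at the middle of its underside. Its y axis is the direction in which the carriage travels, toward the end plate with the two rubber bumpers.
- tin: green lidded grease tin, 70 mm diameter, 64 mm high, origin under its centre; a bystander to be left alone
- bush: bronze bush, 40 mm diameter, 45 mm high, standing, origin under its centre; a bystander to be left alone
- bearing: ball bearing lying flat, 62 mm diameter, 16 mm high, origin under its centre; a bystander to be left alone
- thread_entry (a point): point on the screw axis inside the turret. The screw has one hidden thread lug at unknown angle; lifted 4 mm it meets the underside of the thread, except at the one entry gap (0.3 rad of free play), 0.3 to 2 rad counter-clockwise from the start. In the gap it lifts to 12.2 mm; turned on counter-clockwise at a lift of at least 10.6 mm it runs into the thread.
- thread_end (a point): point on the screw axis inside the turret. In the thread the lug climbs 4 mm in 1.4 rad with 1.8 mm of play up and down, then runs 0.3 rad level to a springy end stop (1.2 N m per rad): home. More than 30 N of the lug (13 mm off the axis) on thread or stop damages it: 0.39 N m at the stop, or a pull of 30 N beyond the spring; driving takes under 0.1 N m.

How it is judged (in metres and radians):
On the way, in this order (a step that is already met when the one before it is completed fails the run):
1. the lock screw is driven home in its thread while the carriage is still in its locked place (value of joint lock_lift above 0.0131 m and value of joint carriage below 0.008 m), for 0.2 s.
2. the carriage stands against the bumpers with the screw still up (value of joint carriage above 0.086 m and value of joint lock_lift above 0.0131 m), for 0.2 s.
At the end, for the whole second after the job is handed in: the released lock screw stays up in its thread, at least 13.1 mm lifted (about 13.9 mm is fully home), and the carriage rests against the bumpers (within 4 mm) (all of step 2 and velocity of joint carriage below 0.01 m/s); the robot touches nothing.
It fails at once if the thread is forced: more than 30 N between the screw's lug and the thread or its stop (contact force between lock_knob and carriage above 30 N).
It fails at once if the carriage is moved before the screw is parked (value of joint carriage above 0.02 m and value of joint lock_lift below 0.0115 m).
It fails at once if a bystander is moved by more than 15 mm (distance of any of tin, bush, bearing from where it was at the start of the episode above 0.015 m).
It also fails if it takes over 72 s, if anything falls off the work surface, if the arm or the gripper's body presses on something with over 40 N, if the wrist force passes 120 N, or if a joint passes its speed limit or range.

## Working session

There is one attempt and no reset: what is moved stays moved. The work goes in short steps, Python scripts to look and compute and a shell command to move; the robot and the scene stay as the last step left them, time stands still between calls to the robot, and variables do not carry over. Pictures are saved under pics/ and viewed, at most 10 in all, crops included, and the job is handed in when it is done.

```bash
ls; mkdir -p pics
python3 - <<'E'
from rig import ctrl
import cv2
for n in("side","top"):
    c=ctrl.capture(n); cv2.imwrite(f"pics/{n}0.png",c["image"][:,:,::-1])
    print(n,{k:c[k] for k in c if k!="image"})
s=ctrl.sense(); print(s)
E
```

```text
pics
side {'fx': 382.15893897535557, 'fy': 382.15893897535557, 'cx': 250.74198251460027, 'cy': 194.4462017782716, 'k1': -0.10714823061232513, 'R': array([[ 0.99996336,  0.00363106, -0.00775221],
       [-0.00427904, -0.57231331, -0.82002388],
       [-0.00741425,  0.82002701, -0.5722768 ]]), 't': array([-503.78076266,  111.30853272,  864.21225102])}
top {'fx': 367.8200654010505, 'fy': 367.8200654010505, 'cx': 262.85970290221144, 'cy': 185.76262788413774, 'k1': 0.0004333227792317075, 'R': array([[-0.01025979, -0.99993139,  0.00565194],
       [-0.99263366,  0.00950222, -0.12078135],
       [ 0.12071935, -0.0068495 , -0.99266305]]), 't': array([ 36.32256574, 524.67678801, 876.85927113])}
{'time_s': 0.1, 'joints': array([-1.54840674e+00,  3.13402055e-01,  1.49834534e+00,  3.40806282e-06,
        1.33098116e+00, -2.23417056e-01]), 'dq': array([-0.00148062,  0.00109083, -0.00105307,  0.00155004, -0.00090712,
        0.00100501]), 'tau': array([ 2.61078450e-03, -4.12896788e+01, -2.60143089e+01, -1.58432717e-04,
        3.00679079e-03,  1.20591366e-05]), 'eef_pos': array([ 127.72980681, -509.08231335,  303.39408829]), 'ee_rot': array([-5.64918217e-04,  9.92456779e-01,  1.22593717e-01,  5.86374709e-05]), 'force': array([-0.25706812, -0.29205713, -0.51589255]), 'wrist_torque': array([-0.00276398, -0.00736274, -0.01995374]), 'grip_force': 0.0, 'grip_width': 1.0026680891835444}
```

View pics/side0.png

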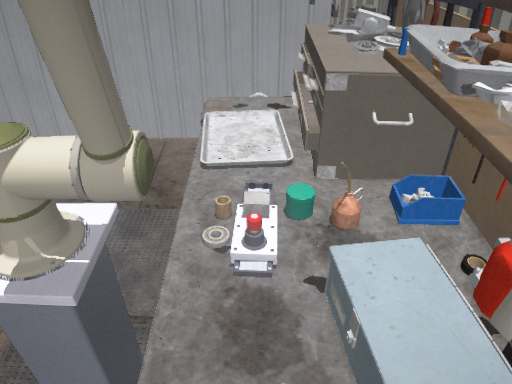

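View pics/top0.png

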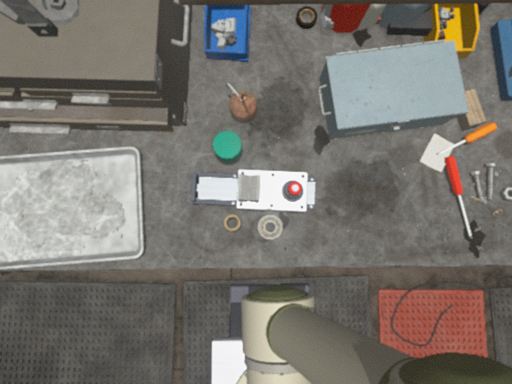

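Side view: knob at (254,218) on its turret, carriage white, bumper end away at (258,190), tin at (300,200). Top view: knob at (294,189), rail running left (+y) to the end plate at (196,189), tin (227,146), bearing (270,227) and bush (232,222).

```bash
cat > h.py <<'E'
import numpy as np, cv2
from rig import ctrl
def ray(c,u,v):
    p=np.array([[[u,v]]],float); K=np.array([[c["fx"],0,c["cx"]],[0,c["fy"],c["cy"]],[0,0,1]])
    x=cv2.undistortPoints(p,K,np.array([c["k1"],0,0,0]))[0,0]
    d=c["R"].T@np.array([x[0],x[1],1]); return -c["R"].T@c["t"],d/np.linalg.norm(d)
def plane(c,u,v,z):
    o,d=ray(c,u,v); return o+d*(z-o[2])/d[2]
def tri(rs):
    A=sum(np.eye(3)-np.outer(d,d) for o,d in rs); b=sum((np.eye(3)-np.outer(d,d))@o for o,d in rs)
    return np.linalg.solve(A,b)
def red(im,box):
    x0,y0,x1,y1=box; h=cv2.cvtColor(im,cv2.COLOR_RGB2HSV)[y0:y1,x0:x1]
    m=(((h[...,0]<8)|(h[...,0]>172))&(h[...,1]>120)&(h[...,2]>60)).astype(np.uint8)
    ys,xs=np.nonzero(m); return xs+x0,ys+y0
E
python3 - <<'E'
from h import *
rs=[]
for n,b in(("side",(235,200,275,245)),("top",(275,170,315,210))):
    c=ctrl.capture(n); x,y=red(c["image"],b); print(n,len(x),x.min(),x.max(),y.min(),y.max(),x.mean(),y.mean())
    rs.append(ray(c,(x.min()+x.max())/2,(y.min()+y.max())/2))
    if n=="top":
        h=cv2.cvtColor(c["image"],cv2.COLOR_RGB2HSV); m=((h[...,1]<40)&(h[...,2]>200)).astype(np.uint8)
        m[:150]=0;m[230:]=0;m[:,:200]=0;m[:,330:]=0
        cs,_=cv2.findContours(m,0,2); k=max(cs,key=cv2.contourArea); r=cv2.minAreaRect(k); print(r)
        P=[plane(c,u,v,45) for u,v in cv2.boxPoints(r)]; print(np.round(P,1))
        d=plane(c,x.mean(),y.mean(),94); print("top at z94",d)
p=tri(rs); print(p,[np.linalg.norm(np.cross(d,p-o)) for o,d in rs])
E
```

```text
side 190 247 261 213 229 254.0842105263158 221.81052631578947
top 89 288 301 182 194 294.0112359550562 188.35955056179776
((256.99163818359375, 189.1885223388672), (114.95318603515625, 38.917137145996094), 2.544804334640503)
[[475.5 186.6  45. ]
 [570.6 183.4  45. ]
 [555.3 -97.4  45. ]
 [460.4 -90.6  45. ]]
top at z94 [510.73624608 -39.99426281  94.        ]
[511.29070414 -40.93019367  96.20665107] [np.float64(0.01361677123868552), np.float64(0.013616771238550247)]
```

```bash
python3 -m creep '[[[15.33,18.73,-2.16,0,0,-18.6],[15.33,18.73,-2.16,0,0,-18.6],[15.33,18.73,-2.16,0,0,-18.6],[15.33,18.73,-2.16,0,0,-18.6],[15.33,18.73,-2.16,0,0,-18.6],[15.33,18.73,-2.16,0,0,-18.6],[15.33,18.73,-2.16,0,0,-18.6],[15.33,18.73,-2.16,0,0,-18.6],[15.33,18.73,-2.16,0,0,-18.6],[15.33,18.73,-2.16,0,0,-18.6],[15.33,18.73,-2.16,0,0,-18.6],[15.33,18.73,-2.16,0,0,-18.6],[15.33,18.73,-2.16,0,0,-18.6],[15.33,18.73,-2.16,0,0,-18.6],[15.33,18.73,-2.16,0,0,-18.6],[15.33,18.73,-2.16,0,0,-18.6],[15.33,18.73,-2.16,0,0,-18.6],[15.33,18.73,-2.16,0,0,-18.6],[15.33,18.73,-2.16,0,0,-18.6]]]' 60 20
python3 - <<'E'
from h import *
s=ctrl.sense();print(s["joints"],s["eef_pos"],s["ee_rot"],s["force"])
c=ctrl.capture("side"); cv2.imwrite("pics/s1.png",cv2.resize(c["image"][120:300,160:360,::-1],None,fx=3,fy=3))
E
```

```text
time_s: 1.78
eef_pos: [511.0, -40.5, 249.5]
ee_rot: [0.0, 0.773, -0.635, -0.0]
force: [-0.1, 0.1, 0.1]
grip_width: 0.706
grip_force: 0.0
[-3.07801655e-01  3.35824474e-01  1.61454081e+00 -2.49540503e-04
  1.19211525e+00  2.63861540e+00] [510.99258014 -40.45626008 249.47674469] [ 2.72309820e-04  7.72667183e-01 -6.34811164e-01 -3.69271784e-04] [-0.14899054  0.08244865  0.13449356]
```

View pics/s1.png

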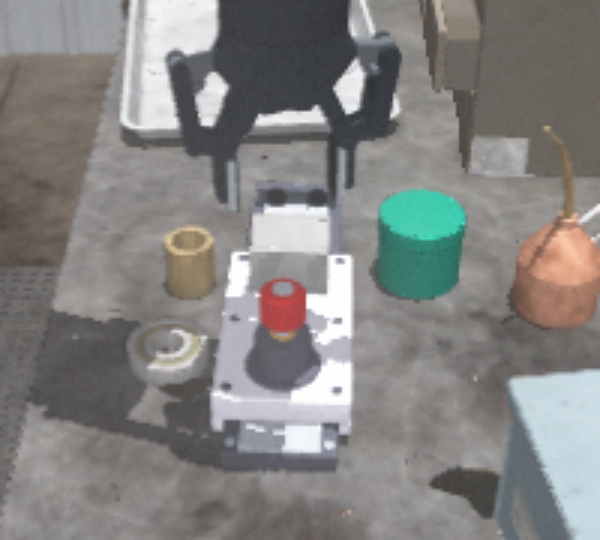

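The gripper hangs centred over the knob (crop 283,300); V-block is low and everything is clear. Descend.

```bash
python3 -m creep '[[[0,0,-1,0,0,0],[0,0,-2,0,0,0],[0,0,-2.7,0,0,0],[0,0,-3.3,0,0,0],[0,0,-3.6,0,0,0],[0,0,-3.85,0,0,0],[0,0,-3.85,0,0,0],[0,0,-3.85,0,0,0]]]' 60 20; python3 -m creep '[[[0,0,0,0,0,0],[0,0,0,0,0,0],[0,0,0,0,0,0],[0,0,0,0,0,0],[0,0,0,0,0,0],[0,0,0,0,0,0],[0,0,0,0,0,0],[0,0,0,0,0,0],[0,0,0,0,0,0],[0,0,0,0,0,0]]]' 20 30;  python3 - <<'E'
from h import *
s=ctrl.sense();print(s["joints"],s["eef_pos"],s["wrist_torque"],s["force"])
E
```

```text
time_s: 2.5
eef_pos: [511.1, -41.4, 154.3]
ee_rot: [-0.0, 0.772, -0.636, 0.0]
force: [-0.1, -0.3, 0.4]
grip_width: 0.701
grip_force: 0.0
time_s: 3.33
eef_pos: [510.9, -41.1, 154.4]
ee_rot: [0.0, 0.772, -0.635, 0.0]
force: [-3.3, -0.9, 7.1]
grip_width: 0.338
grip_force: 29.2
[-3.09002031e-01  4.58071867e-01  1.71657053e+00 -6.80006926e-04
  9.66795754e-01  2.63923612e+00] [510.87330464 -41.11003095 154.44377515] [-0.16836184  0.56623033  0.02199722] [-3.26616936 -0.94970967  7.10400775]
```

```bash
python3 -m creep '[[[0,0,0.04,0,0,0],[0,0,0.08,0,0,0],[0,0,0.12,0,0,0],[0,0,0.12,0,0,0],[0,0,0.12,0,0,0]]]';python3 -m creep '[[[0,0,0.04,0,0,0],[0,0,0.04,0,0,0],[0,0,0.04,0,0,0]]]' |egrep 'pos|force'; python3 -m creep '[[[0,0,0.04,0,0,0],[0,0,0.04,0,0,0],[0,0,0.04,0,0,0]]]'|egrep 'pos|force'
```

```text
time_s: 3.75
eef_pos: [510.7, -41.0, 156.3]
ee_rot: [0.0, 0.772, -0.635, -0.0]
force: [-0.9, -3.0, -7.0]
grip_width: 0.339
grip_force: 30.1
eef_pos: [510.8, -41.0, 157.5]
force: [-2.2, -2.4, -7.9]
grip_force: 30.2
eef_pos: [510.8, -40.9, 158.5]
force: [-2.4, -2.5, -7.5]
grip_force: 30.3
```

```bash
for i in 1 2; do python3 -m creep '[[[0,0,0.04,0,0,0],[0,0,0.04,0,0,0],[0,0,0.04,0,0,0]]]'|egrep 'pos|force'; done
```

```text
eef_pos: [510.7, -40.9, 159.1]
force: [0.2, -2.4, -15.1]
grip_force: 31.3
eef_pos: [510.4, -40.8, 159.7]
force: [-1.2, -1.1, -25.1]
grip_force: 31.8
```

```bash
python3 -m creep '[[[0,0,-0.02,0,0,0.4],[0,0,-0.02,0,0,0.8],[0,0,-0.02,0,0,0.8]]]'|egrep 'pos|force|rot'; python3 -m creep '[[[0,0,0,0,0,0.4],[0,0,0,0,0,0.8],[0,0,0,0,0,0.8]]]'|egrep 'pos|force|rot';python3 -m creep '[[[0,0,0,0,0,0.4],[0,0,0,0,0,0.8],[0,0,0,0,0,0.8]]]'|egrep 'pos|force|rot';python3 -c "
from rig import ctrl;s=ctrl.sense();print(s['wrist_torque'],s['joints'][5])"
```

```text
eef_pos: [510.5, -40.8, 159.7]
ee_rot: [0.0, 0.794, -0.608, -0.001]
force: [-2.1, -2.0, -21.7]
grip_force: 32.2
eef_pos: [510.5, -40.8, 159.7]
ee_rot: [0.0, 0.815, -0.58, -0.001]
force: [-2.3, -1.1, -23.2]
grip_force: 32.1
eef_pos: [510.5, -40.9, 159.7]
ee_rot: [0.0, 0.834, -0.552, -0.001]
force: [-3.9, -2.2, -24.0]
grip_force: 32.1
[-0.36120079  0.51636118 -0.02621087] 2.430367963614055
```

```bash
python3 -m creep '[[[0,0,-0.02,0,0,0.4],[0,0,-0.02,0,0,0.8],[0,0,-0.02,0,0,0.8]]]'|egrep 'pos|force|rot'; python3 -m creep '[[[0,0,0,0,0,0.4],[0,0,0,0,0,0.8],[0,0,0,0,0,0.8]]]'|egrep 'pos|force|rot';python3 -m creep '[[[0,0,0,0,0,0.4],[0,0,0,0,0,0.8],[0,0,0,0,0,0.8]]]'|egrep 'pos|force|rot';python3 -c "
from rig import ctrl;s=ctrl.sense();print(s['wrist_torque'],s['joints'][5])"
```

```text
eef_pos: [510.6, -40.7, 159.6]
ee_rot: [0.0, 0.853, -0.522, -0.001]
force: [-5.0, -0.5, -18.9]
grip_force: 32.5
eef_pos: [510.7, -40.8, 159.6]
ee_rot: [0.0, 0.87, -0.492, -0.0]
force: [-4.5, 0.0, -18.0]
grip_force: 32.5
eef_pos: [510.8, -40.8, 159.6]
ee_rot: [0.0, 0.887, -0.462, -0.0]
force: [-4.0, -0.6, -19.2]
grip_force: 32.4
[-0.10868207  0.91382807 -0.00111583] 2.221880075789415
```

```bash
python3 -m creep '[[[0,0,0,0,0,0.4],[0,0,0,0,0,0.8],[0,0,0,0,0,0.8]]]'|egrep 'pos|force|rot'; python3 -m creep '[[[0,0,0,0,0,0.4],[0,0,0,0,0,0.8],[0,0,0,0,0,0.8]]]'|egrep 'pos|force|rot';python3 -m creep '[[[0,0,0,0,0,0.4],[0,0,0,0,0,0.8],[0,0,0,0,0,0.8]]]'|egrep 'pos|force|rot';python3 -c "
from rig import ctrl;s=ctrl.sense();print(s['wrist_torque'],s['joints'][5])"
```

```text
eef_pos: [510.9, -40.9, 159.6]
ee_rot: [-0.0, 0.903, -0.431, -0.0]
force: [-4.8, -0.0, -19.7]
grip_force: 32.5
eef_pos: [510.9, -40.8, 159.6]
ee_rot: [-0.0, 0.917, -0.399, -0.0]
force: [-3.3, 0.8, -19.9]
grip_force: 32.4
eef_pos: [510.9, -40.9, 159.6]
ee_rot: [-0.0, 0.93, -0.367, -0.0]
force: [-2.8, -1.3, -20.6]
grip_force: 32.5
[-0.34796975  0.71167799  0.01299292] 2.012733486469024
```

```bash
python3 -m creep '[[[0,0,0,0,0,0.4],[0,0,0,0,0,0.8],[0,0,0,0,0,0.8]]]'|egrep 'pos|force:'; python3 -m creep '[[[0,0,0,0,0,0.4],[0,0,0,0,0,0.8],[0,0,0,0,0,0.8]]]'|egrep 'pos|force:';python3 -m creep '[[[0,0,0,0,0,0.4],[0,0,0,0,0,0.8],[0,0,0,0,0,0.8]]]'|egrep 'pos|force:';python3 -c "
from rig import ctrl;s=ctrl.sense();print(s['wrist_torque'],s['joints'][5])"
```

```text
eef_pos: [511.0, -40.9, 159.6]
force: [-5.1, -1.0, -19.4]
grip_force: 32.4
eef_pos: [511.0, -40.9, 159.6]
force: [-1.4, 2.4, -19.7]
grip_force: 32.4
eef_pos: [511.1, -40.8, 159.6]
force: [-2.7, 1.0, -20.5]
grip_force: 32.3
[0.22053    0.56053958 0.01770202] 1.8033627887762562
```

```bash
python3 -m creep '[[[0,0,0,0,0,0.4],[0,0,0,0,0,0.8],[0,0,0,0,0,0.8]]]'|egrep 'pos|force:'; python3 -m creep '[[[0,0,0,0,0,0.4],[0,0,0,0,0,0.8],[0,0,0,0,0,0.8]]]'|egrep 'pos|force:';python3 -m creep '[[[0,0,0,0,0,0.4],[0,0,0,0,0,0.8],[0,0,0,0,0,0.8]]]'|egrep 'pos|force:';python3 -c "
from rig import ctrl;s=ctrl.sense();print(s['wrist_torque'],s['joints'][5])"
```

```text
eef_pos: [511.1, -40.8, 159.6]
force: [-2.1, 2.2, -20.2]
grip_force: 32.3
eef_pos: [511.0, -40.8, 159.6]
force: [-2.0, 1.6, -19.9]
grip_force: 32.4
eef_pos: [511.1, -40.9, 159.7]
force: [-2.4, 2.5, -20.1]
grip_force: 32.4
[0.36948111 0.47096282 0.01636975] 1.5940695879634526
```

```bash
python3 -m creep '[[[0,0,0,0,0,0.4],[0,0,0,0,0,0.8],[0,0,0,0,0,0.8]]]'|egrep 'pos|force:'; python3 -m creep '[[[0,0,0,0,0,0.4],[0,0,0,0,0,0.8],[0,0,0,0,0,0.8]]]'|egrep 'pos|force:';python3 -m creep '[[[0,0,0,0,0,0.4],[0,0,0,0,0,0.8],[0,0,0,0,0,0.8]]]'|egrep 'pos|force:';python3 -c "
from rig import ctrl;s=ctrl.sense();print(s['wrist_torque'],s['joints'][5])"
```

```text
eef_pos: [511.1, -41.0, 159.7]
force: [-2.0, -0.3, -20.3]
grip_force: 32.4
eef_pos: [511.0, -40.9, 159.7]
force: [-2.9, 2.7, -17.4]
grip_force: 32.6
eef_pos: [511.1, -41.0, 159.6]
force: [-2.5, 1.4, -20.6]
grip_force: 32.2
[0.24973785 0.57510612 0.04183279] 1.3845556251814053
```

```bash
python3 -m creep '[[[0,0,0,0,0,0.4],[0,0,0,0,0,0.8],[0,0,0,0,0,0.8]]]'|egrep 'pos|force:'; python3 -m creep '[[[0,0,0,0,0,0.4],[0,0,0,0,0,0.8],[0,0,0,0,0,0.8]]]'|egrep 'pos|force:';python3 -m creep '[[[0,0,0,0,0,0.4],[0,0,0,0,0,0.8],[0,0,0,0,0,0.8]]]'|egrep 'pos|force:';python3 -c "
from rig import ctrl;s=ctrl.sense();print(s['wrist_torque'],s['joints'][5])"
```

```text
eef_pos: [511.1, -41.1, 159.6]
force: [-2.6, 1.1, -20.3]
grip_force: 32.4
eef_pos: [511.1, -40.9, 159.7]
force: [-1.9, 1.8, -20.3]
grip_force: 32.4
eef_pos: [511.1, -41.0, 159.7]
force: [-2.9, 0.5, -20.7]
grip_force: 32.5
[ 0.10902147  0.3975521  -0.06272766] 1.1751216916064144
```

```bash
python3 -m creep '[[[0,0,0,0,0,0.4],[0,0,0,0,0,0.8],[0,0,0,0,0,0.8]]]'|egrep 'pos|force:'; python3 -m creep '[[[0,0,0,0,0,0.4],[0,0,0,0,0,0.8],[0,0,0,0,0,0.8]]]'|egrep 'pos|force:';python3 -m creep '[[[0,0,0,0,0,0.4],[0,0,0,0,0,0.8],[0,0,0,0,0,0.8]]]'|egrep 'pos|force:';python3 -c "
from rig import ctrl;s=ctrl.sense();print(s['wrist_torque'],s['joints'][5])"
```

```text
eef_pos: [511.2, -40.9, 159.7]
force: [-0.3, 2.8, -20.3]
grip_force: 32.4
eef_pos: [511.1, -40.9, 159.8]
force: [-2.9, 2.3, -19.8]
grip_force: 32.5
eef_pos: [511.1, -40.8, 160.0]
force: [-3.1, 2.2, -17.3]
grip_force: 32.9
[0.55761424 0.62515141 0.07032676] 0.965668112199158
```

```bash
python3 -m creep '[[[0,0,0,0,0,0],[0,0,0,0,0,0]]]'|egrep 'pos|force:'; python3 -m creep '[[[0,0,0,0,0,0.4],[0,0,0,0,0,0.4]]]'|egrep 'pos|force:';python3 -m creep '[[[0,0,0,0,0,0.4],[0,0,0,0,0,0.4]]]'|egrep 'pos|force:';python3 -c "
from rig import ctrl;s=ctrl.sense();print(s['wrist_torque'],s['joints'][5])"
```

```text
eef_pos: [511.1, -40.9, 159.9]
force: [-2.3, 4.7, -13.5]
grip_force: 33.0
eef_pos: [511.1, -40.8, 160.0]
force: [-3.7, 4.2, -13.0]
grip_force: 33.2
eef_pos: [511.1, -40.8, 160.2]
force: [-5.6, 5.0, -9.3]
grip_force: 33.5
[ 0.93299687  0.90927895 -0.00283621] 0.8942725395378301
```

```bash
for i in 1 2; do python3 -m creep '[[[0,0,0.02,0,0,0],[0,0,0.04,0,0,0],[0,0,0.04,0,0,0]]]'|egrep 'pos|force:'; done;python3 -c "
from rig import ctrl;s=ctrl.sense();print(s['wrist_torque'],s['joints'][5])"
```

```text
eef_pos: [511.2, -40.8, 161.1]
force: [-3.0, 3.9, -12.7]
grip_force: 33.2
eef_pos: [511.1, -40.7, 162.4]
force: [-5.9, 7.0, -7.0]
grip_force: 33.7
[1.03650798 0.94475005 0.06228279] 0.8958264605681919
```

```bash
python3 -m creep '[[[0,0,0.02,0,0,0.4],[0,0,0.04,0,0,0.4],[0,0,0.06,0,0,0.4],[0,0,0.08,0,0,0.4]]]'|egrep 'pos|force:';python3 -m creep '[[[0,0,0.02,0,0,0],[0,0,0.04,0,0,0],[0,0,0.06,0,0,0],[0,0,0.06,0,0,0]]]'|egrep 'pos|force:';python3 - <<'E'
from h import *
s=ctrl.sense();print(s['wrist_torque'],s['joints'][5])
c=ctrl.capture("side"); cv2.imwrite("pics/s2.png",cv2.resize(c["image"][170:260,200:310,::-1],None,fx=6,fy=6))
E
```

```text
eef_pos: [511.1, -40.8, 164.4]
force: [-5.2, 5.0, -9.7]
grip_force: 33.5
eef_pos: [511.1, -40.8, 165.9]
force: [-5.4, 5.0, -10.0]
grip_force: 33.5
[0.94687831 0.94967909 0.05003638] 0.860986829103004
```

View pics/s2.png

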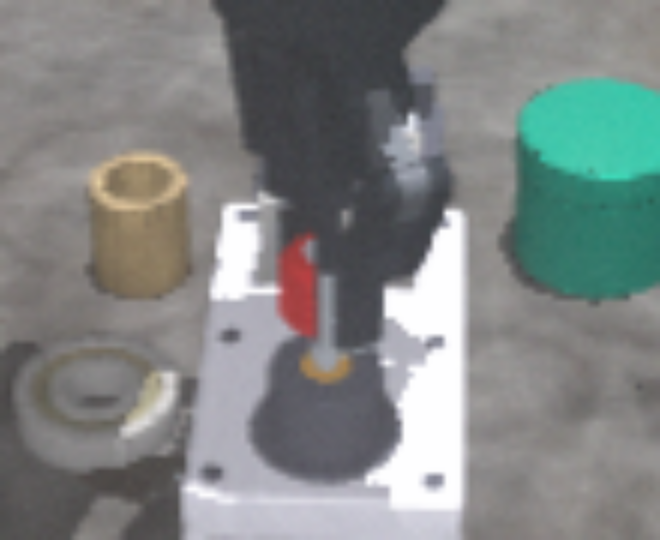

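Knob held and clearly risen from the turret (knob underside at crop (300,335), turret top (325,365)); force matches the spring at about 11 mm. Now turn into the thread.

```bash
python3 -m creep '[[[0,0,0.008,0,0,0.4],[0,0,0.008,0,0,0.8],[0,0,0.008,0,0,0.8]]]'|egrep 'pos|force:'; python3 -m creep '[[[0,0,0,0,0,0.4],[0,0,0,0,0,0.8],[0,0,0,0,0,0.8]]]'|egrep 'pos|force:';python3 -m creep '[[[0,0,0,0,0,0.4],[0,0,0,0,0,0.8],[0,0,0,0,0,0.8]]]'|egrep 'pos|force:';python3 -c "
from rig import ctrl;s=ctrl.sense();print(s['wrist_torque'],s['joints'][5])"
```

```text
eef_pos: [511.0, -40.8, 166.0]
force: [-5.1, 4.4, -9.6]
grip_force: 33.5
eef_pos: [511.0, -40.8, 166.0]
force: [-4.9, 4.9, -9.0]
grip_force: 33.5
eef_pos: [511.0, -40.8, 166.0]
force: [-5.3, 4.5, -9.2]
grip_force: 33.5
[ 1.0128741   0.98757874 -0.03459438] 0.6498500974053198
```

```bash
for i in 1 2 3; do python3 -m creep '[[[0,0,0.004,0,0,0.4],[0,0,0.008,0,0,0.8],[0,0,0.008,0,0,0.8]]]'|egrep 'pos|force:'; done;python3 -c "
from rig import ctrl;s=ctrl.sense();print(s['wrist_torque'],s['joints'][5],s['time_s'])"
```

```text
eef_pos: [511.0, -40.8, 166.2]
force: [-5.4, 4.5, -10.1]
grip_force: 33.5
eef_pos: [510.9, -40.7, 166.3]
force: [-5.8, 4.5, -10.0]
grip_force: 33.5
eef_pos: [510.9, -40.8, 166.5]
force: [-6.1, 5.7, -9.4]
grip_force: 33.5
[0.98493008 1.07364073 0.02424015] 0.44036292093911705 13.9667
```

```bash
for i in 1 2 3 4; do python3 -m creep '[[[0,0,0.004,0,0,0.4],[0,0,0.008,0,0,0.8],[0,0,0.008,0,0,0.8]]]'|egrep 'pos|force:'; done;python3 -c "
from rig import ctrl;s=ctrl.sense();print(s['wrist_torque'],s['joints'][5],s['time_s'])"
```

```text
eef_pos: [510.9, -40.7, 166.7]
force: [-6.1, 6.1, -10.3]
grip_force: 33.5
eef_pos: [510.9, -40.7, 166.9]
force: [-5.5, 4.8, -10.5]
grip_force: 33.5
eef_pos: [510.8, -40.7, 167.1]
force: [-6.0, 6.2, -9.4]
grip_force: 33.5
eef_pos: [510.8, -40.7, 167.3]
force: [-5.0, 5.6, -11.0]
grip_force: 33.5
[0.98651431 1.10127867 0.01485657] 0.16115602410261637 14.9667
```

```bash
for i in 1 2 3 4; do python3 -m creep '[[[0,0,0.004,0,0,0.4],[0,0,0.008,0,0,0.8],[0,0,0.008,0,0,0.8]]]'|egrep 'pos|force:'; done;python3 -c "
from rig import ctrl;s=ctrl.sense();print(s['wrist_torque'],s['joints'][5],s['time_s'])"
```

```text
eef_pos: [510.8, -40.7, 167.4]
force: [-6.0, 4.7, -10.4]
grip_force: 33.5
eef_pos: [510.8, -40.7, 167.6]
force: [-6.1, 5.6, -9.9]
grip_force: 33.5
eef_pos: [510.8, -40.7, 167.8]
force: [-6.0, 5.4, -10.7]
grip_force: 33.5
eef_pos: [510.7, -40.7, 168.0]
force: [-6.6, 4.4, -10.3]
grip_force: 33.5
[0.99641366 1.19025591 0.07839452] -0.11814838955434637 15.9667
```

```bash
for i in 1 2 3 4 5; do python3 -m creep '[[[0,0,0.004,0,0,0.4],[0,0,0.008,0,0,0.8],[0,0,0.008,0,0,0.8]]]'|egrep 'pos|force:'; python3 -c "
from rig import ctrl;s=ctrl.sense();print(s['wrist_torque'][2],s['joints'][5],s['time_s'])"; done
```

```text
eef_pos: [510.7, -40.7, 168.2]
force: [-6.2, 5.0, -9.6]
grip_force: 33.5
0.030561177309259904 -0.1879410441541778 16.2167
eef_pos: [510.7, -40.7, 168.4]
force: [-6.5, 5.1, -9.4]
grip_force: 33.5
0.024173171210252867 -0.2577221194868059 16.4667
eef_pos: [510.7, -40.7, 168.6]
force: [-5.5, 5.0, -10.9]
grip_force: 33.5
0.027838198724255567 -0.327539921084945 16.7167
eef_pos: [510.7, -40.7, 168.8]
force: [-6.4, 4.9, -11.2]
grip_force: 33.5
0.07542580624043661 -0.39736405174146927 16.9667
eef_pos: [510.7, -40.8, 169.0]
force: [-7.0, 5.1, -11.1]
grip_force: 33.5
0.038990399405812254 -0.46718550732908465 17.2167
```

```bash
for i in 1 2 3 4; do python3 -m creep '[[[0,0,0.003,0,0,0.4],[0,0,0.006,0,0,0.8],[0,0,0.006,0,0,0.8]]]'|egrep 'pos|force:'; python3 -c "
from rig import ctrl;s=ctrl.sense();print(s['wrist_torque'][2],s['joints'][5],s['time_s'])"; done
```

```text
eef_pos: [510.7, -40.7, 169.1]
force: [-6.3, 5.2, -10.8]
grip_force: 33.4
-0.020720626597033037 -0.5370111872133045 17.4667
eef_pos: [510.7, -40.8, 169.2]
force: [-7.0, 4.8, -10.0]
grip_force: 33.4
0.06580546076487055 -0.6068483212927077 17.7167
eef_pos: [510.7, -40.8, 169.4]
force: [-6.8, 4.9, -10.5]
grip_force: 33.4
0.02842632460318807 -0.6766043377768275 17.9667
eef_pos: [510.6, -40.8, 169.5]
force: [-7.0, 4.8, -9.8]
grip_force: 33.4
0.018382197551741426 -0.7464372662930643 18.2167
```

```bash
for i in 1 2 3 4; do python3 -m creep '[[[0,0,0,0,0,0.4],[0,0,0,0,0,0.8],[0,0,0,0,0,0.8]]]'|egrep 'pos|force:'; python3 -c "
from rig import ctrl;s=ctrl.sense();print(s['wrist_torque'][2],s['joints'][5],s['time_s'])"; done
```

```text
eef_pos: [510.6, -40.8, 169.5]
force: [-7.5, 5.1, -10.7]
grip_force: 33.4
-0.015638219349710252 -0.8162173016592031 18.4667
eef_pos: [510.6, -40.8, 169.5]
force: [-7.2, 5.5, -10.8]
grip_force: 33.4
0.04652716118373634 -0.8860678241190836 18.7167
eef_pos: [510.6, -40.8, 169.5]
force: [-7.1, 4.0, -11.1]
grip_force: 33.4
-0.024682666619799922 -0.9558609653465941 18.9667
eef_pos: [510.6, -40.8, 169.5]
force: [-7.0, 4.8, -9.8]
grip_force: 33.4
0.051212454734724536 -1.0257126609896656 19.2167
```

```bash
for i in 1 2; do python3 -m creep '[[[0,0,0,0,0,0.4],[0,0,0,0,0,0.8],[0,0,0,0,0,0.8]]]'|egrep 'pos|force:'; python3 -c "
from rig import ctrl;s=ctrl.sense();print(s['wrist_torque'][2],s['joints'][5],s['time_s'])"; done
```

```text
eef_pos: [510.6, -40.8, 169.5]
force: [-7.3, 4.1, -10.5]
grip_force: 33.4
0.040182075547891036 -1.0954945118497241 19.4667
eef_pos: [510.6, -40.8, 169.5]
force: [-6.6, 4.6, -10.5]
grip_force: 33.4
0.022413691402059992 -1.165293793270607 19.7167
```

```bash
for i in 1 2; do python3 -m creep '[[[0,0,0,0,0,0.4],[0,0,0,0,0,0.8],[0,0,0,0,0,0.8]]]'|egrep 'pos|force:'; python3 -c "
from rig import ctrl;s=ctrl.sense();print(s['wrist_torque'],s['joints'][5],s['time_s'])"; done
```

```text
eef_pos: [510.6, -40.8, 169.5]
force: [-6.6, 4.5, -10.5]
grip_force: 33.4
[ 0.81178273  1.23159046 -0.00924665] -1.2351233070121128 19.9667
eef_pos: [510.6, -40.8, 169.5]
force: [-6.5, 4.4, -11.5]
grip_force: 33.3
[0.8107538  1.15803395 0.05226718] -1.3048864260508268 20.2167
```

```bash
for i in 1 2 3 4; do python3 -m creep '[[[0,0,-0.016,0,0,0],[0,0,-0.016,0,0,0],[0,0,-0.016,0,0,0]]]'|egrep 'pos|force: \['; done; python3 -c "
from rig import ctrl;s=ctrl.sense();print(s['wrist_torque'],s['joints'][5],s['time_s'])"
```

```text
eef_pos: [510.6, -40.8, 169.2]
force: [-6.8, 4.9, -9.3]
eef_pos: [510.7, -40.8, 169.0]
force: [-7.3, 5.0, -6.9]
eef_pos: [510.7, -40.8, 168.8]
force: [-8.7, 4.9, -6.2]
eef_pos: [510.8, -40.9, 168.7]
force: [-9.3, 4.5, -2.8]
[0.87550703 1.67524484 0.02680075] -1.3031361596015905 21.2167
```

```bash
python3 -m creep '[[[0,0,0.02,0,0,0],[0,0,0.02,0,0,0]]]'|egrep 'pos|force: \['; for i in 1 2 3; do python3 -m creep '[[[0,0,0,0,0,0.4],[0,0,0,0,0,0.8],[0,0,0,0,0,0.8]]]'|egrep 'pos|force: \['; python3 -c "
from rig import ctrl;s=ctrl.sense();print(s['wrist_torque'],s['joints'][5],s['time_s'])"; done
```

```text
eef_pos: [510.7, -40.8, 168.8]
force: [-7.2, 4.6, -6.8]
eef_pos: [510.8, -40.8, 168.8]
force: [-8.7, 4.7, -5.7]
[ 0.88001975  1.41910858 -0.02265576] -1.3746411374862086 21.6333
eef_pos: [510.8, -40.8, 168.8]
force: [-8.3, 4.3, -7.0]
[ 0.81977059  1.33412546 -0.11010606] -1.4443826530103572 21.8833
eef_pos: [510.8, -40.8, 168.8]
force: [-5.9, 5.7, -7.2]
[ 0.94762542  1.359885   -0.13170654] -1.5141614520282718 22.1333
```

```bash
for i in 1 2 3 4 5; do python3 -m creep '[[[0,0,0,0,0,0]]]'>/dev/null; python3 -c "
from rig import ctrl;s=ctrl.sense();print(s['wrist_torque'][2],s['joints'][5],s['time_s'])"; done
```

```text
-0.08962228702334216 -1.5125159997257358 22.2167
-0.1013638025941014 -1.5124350173015555 22.3
-0.07649246790179984 -1.512441695842182 22.3833
-0.11511258842981986 -1.5124293519219694 22.4667
-0.09428027511750371 -1.5124082238105172 22.55
```

```bash
python3 -m creep '[[[0,0,0,0,0,0.4],[0,0,0,0,0,0.8],[0,0,0,0,0,0.8]]]'|egrep 'pos|force: \['; for i in 1 2 3; do python3 -m creep '[[[0,0,0,0,0,0]]]'>/dev/null; python3 -c "
from rig import ctrl;s=ctrl.sense();print(s['wrist_torque'][2],s['joints'][5],s['time_s'])"; done
```

```text
eef_pos: [510.9, -40.7, 168.8]
force: [-7.1, 5.2, -7.8]
-0.13838432164361258 -1.5822719099957094 22.8833
-0.1251708007656629 -1.5821471667282796 22.9667
-0.17540921202377718 -1.5821018616178204 23.05
```

```bash
python3 -m creep '[[[0,0,-0.01,0,0,-0.4],[0,0,-0.02,0,0,-0.8],[0,0,-0.02,0,0,-0.8],[0,0,-0.02,0,0,-0.8]]]'|egrep 'pos|force: \['; python3 -m creep '[[[0,0,0,0,0,0],[0,0,0,0,0,0],[0,0,0,0,0,0],[0,0,0,0,0,0],[0,0,0,0,0,0],[0,0,0,0,0,0]]]' 42 20
python3 - <<'E'
from h import *
c=ctrl.capture("side"); cv2.imwrite("pics/s3.png",cv2.resize(c["image"][170:260,200:310,::-1],None,fx=6,fy=6))
E
```

```text
eef_pos: [510.9, -40.8, 168.7]
force: [-7.2, 4.5, -4.2]
time_s: 23.88
eef_pos: [511.3, -41.2, 167.9]
ee_rot: [0.001, 0.182, 0.983, -0.0]
force: [-0.3, -0.2, 0.2]
grip_width: 0.491
grip_force: 0.0
```

View pics/s3.png

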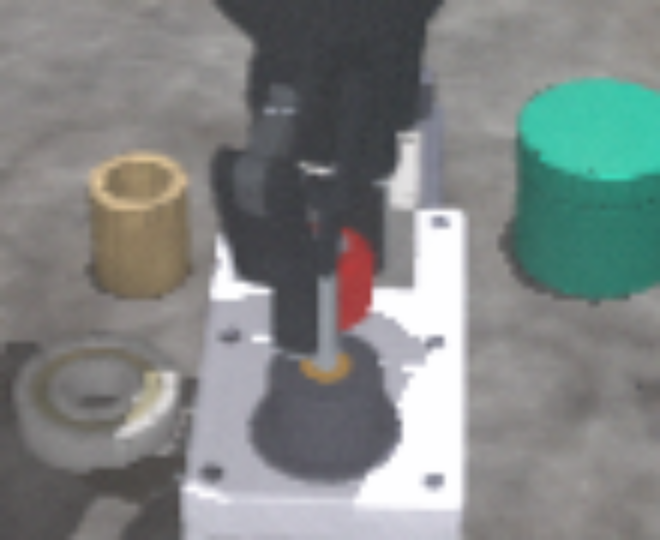

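The released knob stays up (underside at crop (355,330), same height as when held). Now push along the rail with the open fingers.

```bash
python3 -m creep '[[[0,0.1,0,0,0,0],[0,0.2,0,0,0,0],[0.01,0.3,0,0,0,0],[0.02,0.4,0,0,0,0],[0.03,0.55,0,0,0,0],[0.04,0.7,0,0,0,0],[0.04,0.85,0,0,0,0],[0.05,1,0,0,0,0],[0.05,1,0,0,0,0]]]'|egrep 'pos|force:'; python3 -m creep '[[[0.01,0.15,0,0,0,0],[0.02,0.3,0,0,0,0],[0.02,0.45,0,0,0,0],[0.03,0.6,0,0,0,0],[0.04,0.75,0,0,0,0],[0.04,0.9,0,0,0,0],[0.05,1.05,0,0,0,0],[0.06,1.2,0,0,0,0],[0.07,1.35,0,0,0,0],[0.08,1.5,0,0,0,0],[0.08,1.5,0,0,0,0]]]'|egrep 'pos|force:'
python3 - <<'E'
from h import *
c=ctrl.capture("side"); cv2.imwrite("pics/s4.png",cv2.resize(c["image"][150:260,190:320,::-1],None,fx=5,fy=5))
E
```

```text
eef_pos: [512.3, -15.1, 167.5]
force: [-0.4, -0.4, 0.7]
grip_force: 0.0
eef_pos: [514.2, 22.4, 167.5]
force: [1.0, -0.8, -0.2]
grip_force: 0.0
```

View pics/s4.png

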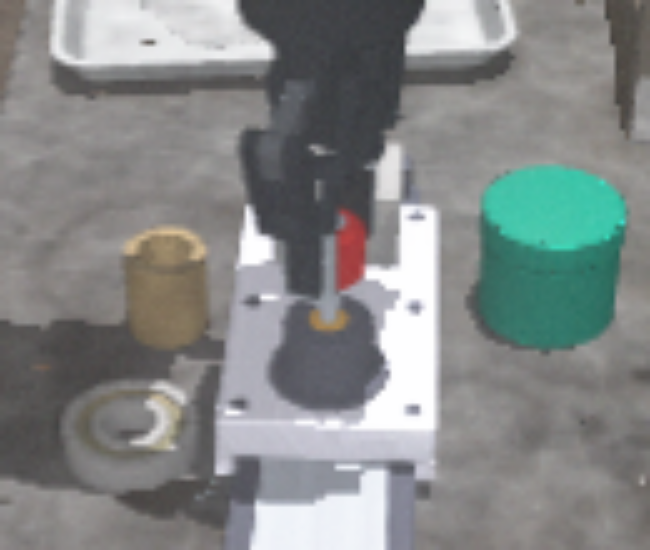

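Carriage has moved well along, knob still up (crop (350,250)), bystanders clear. Continue to the bumpers, slowing at the end.

```bash
python3 -m creep '[[[0,0.1,0,0,0,0],[0.01,0.2,0,0,0,0],[0.02,0.3,0,0,0,0],[0.02,0.4,0,0,0,0],[0.03,0.5,0,0,0,0],[0.03,0.6,0,0,0,0],[0.04,0.7,0,0,0,0],[0.04,0.8,0,0,0,0],[0.05,0.9,0,0,0,0],[0.06,1,0,0,0,0],[0.06,1.08,0,0,0,0],[0.06,1.12,0,0,0,0],[0.06,1.12,0,0,0,0]]]'|egrep 'pos|force:'; for i in 1 2 3; do python3 -m creep '[[[0,0.04,0,0,0,0],[0,0.04,0,0,0,0],[0,0.04,0,0,0,0]]]'|egrep 'pos|force: \['; done
```

```text
eef_pos: [515.7, 49.8, 167.5]
force: [-0.1, 0.1, 0.5]
grip_force: 0.4
eef_pos: [515.7, 50.6, 167.5]
force: [0.3, -2.3, 1.2]
eef_pos: [515.8, 51.5, 167.6]
force: [0.2, -1.8, 0.7]
eef_pos: [515.8, 52.6, 167.6]
force: [0.5, -1.8, 0.7]
```

```bash
for i in 1 2 3 4; do python3 -m creep '[[[0,0.03,0,0,0,0],[0,0.03,0,0,0,0],[0,0.03,0,0,0,0]]]'|egrep 'pos|force: \['; done
```

```text
eef_pos: [515.8, 53.3, 167.5]
force: [0.1, -1.7, 1.5]
eef_pos: [515.8, 54.1, 167.6]
force: [-0.1, -1.7, 0.6]
eef_pos: [515.8, 54.8, 167.6]
force: [0.7, -2.1, 1.1]
eef_pos: [515.7, 55.6, 167.5]
force: [-0.2, -1.7, 0.4]
```

```bash
for i in 1 2 3 4 ; do python3 -m creep '[[[0,0.03,0,0,0,0],[0,0.03,0,0,0,0],[0,0.03,0,0,0,0]]]'|egrep 'pos|force: \['; done
```

```text
eef_pos: [515.8, 56.0, 167.6]
force: [0.1, -4.5, 0.6]
eef_pos: [515.6, 56.5, 167.6]
force: [-0.8, -6.3, 1.4]
eef_pos: [515.6, 56.9, 167.6]
force: [-1.5, -10.2, 1.9]
eef_pos: [515.7, 57.2, 167.7]
force: [-2.2, -11.4, 2.8]
```

```bash
python3 -m creep '[[[0,0,0,0,0,0],[0,0,0,0,0,0],[0,0,0,0,0,0],[0,-0.1,0,0,0,0],[0,-0.2,0,0,0,0],[0,-0.29,0,0,0,0],[0,-0.29,0,0,0,0],[0,-0.29,0,0,0,0]]]'|egrep 'pos|force:'; python3 -m creep '[[[0,0,0.2,0,0,0],[0,0,0.5,0,0,0],[0,0,1,0,0,0],[0,0,1.6,0,0,0],[0,0,2.4,0,0,0],[0,0,3.4,0,0,0],[0,0,4.4,0,0,0],[0,0,5,0,0,0],[0,0,5,0,0,0],[0,0,5,0,0,0]]]'
python3 - <<'E'
from h import *
c=ctrl.capture("side"); cv2.imwrite("pics/s5.png",cv2.resize(c["image"][120:260,160:330,::-1],None,fx=4,fy=4))
x,y=red(c["image"],(235,150,285,245)); a=ray(c,(x.min()+x.max())/2,(y.min()+y.max())/2); print(x.min(),x.max(),y.min(),y.max(),a[0]+a[1]*(110-a[0][2])/a[1][2])
E
```

```text
eef_pos: [515.7, 51.4, 167.5]
force: [0.3, 0.1, -0.1]
grip_force: 0.0
time_s: 30.98
eef_pos: [515.7, 51.4, 293.2]
ee_rot: [0.001, 0.181, 0.983, 0.0]
force: [-0.1, -0.5, -0.0]
grip_width: 0.49
grip_force: 0.0
250 262 183 198 [515.99266946  48.12063191 110.        ]
```

View pics/s5.png

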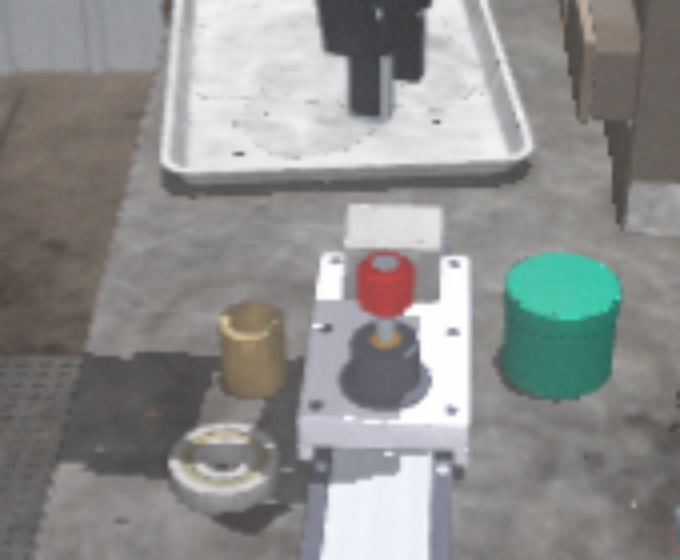

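The knob stands well above the turret (crop (386,285) against (386,340)), the carriage is about 89 mm along against the end, and the gripper is clear. Handing in.

```bash
python3 -c "
from rig import ctrl;print(ctrl.finish_job())"
```

```text
the job is handed in; nothing more can be done
None
```

I drove the lock screw home, where it stays up by itself, and ran the carriage about 89 mm against the bumpers with the other parts left in place; the job is handed in, and no verdict came back.

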